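Rack the casting ring in the free bay and bar it in

ROBOT

A 7-joint arm with a two-finger parallel gripper is mounted at the origin on a cart in front of the work surface, level with it; the furniture and walls round the work are solid. World frame = base frame: x ahead of the robot, y to its left, z up, the work surface at z = 0. Lengths are in m, angles in rad, forces in N, time in s.
With the tool pointing down it reaches from about 0.4 to 0.875 m from the base axis. Payload 19.3 kg.
Tool frame: the origin (TCP) lies at the very end of the fingers, on their centre line; the grasp point (between the pads) lies 19 mm behind it; z points along the fingers, y is the line along which they close (so a half turn about z gives the same grasp; the last joint's range is limited). The gripper opens to 85 mm and grips with 20 to 120 N. Pads are 22 mm wide; open, the fingers measure 114 mm over their backs; the gripper's body (76 mm by 85 mm) begins 54 mm behind the grasp point. The pads swing forward as they close: fully open they stand 13 mm farther back than shut.
Start: joints at [1.178, 0.521, -0.036, 1.599, 0.021, 1.021, -0.113], TCP at [0.198, -0.593, 0.231] pointing down, gripper open.
Joint ranges: [-2.91, 2.91], [-0.3, 2.13], [-1.5, 1.42], [0.17, 2.43], [-1.26, 4.41], [0.16, 1.93], [-2.52, 2.52]. Speed limits (rad/s): [1.89, 1.89, 2.39, 2.39, 3.01, 3.01, 3.01].

INTERFACE

Orientations are given as [roll, pitch, yaw] about the fixed x, y, z axes, in that order (R = Rz(yaw) Ry(pitch) Rx(roll)).
In Python, from workcell import bot gives the robot as it stands.
- The arm moves only by the tool servo_tool, never from a script. Its argument "plan" is a list of rows, each a list of 7 numbers: the finger opening in cm, from 0 to 8.54, then the shift along the tool's x, y, z in cm, then the turn, a rotation vector about the tool's x, y, z in degrees. In form: [[fingers, x, y, z, wx, wy, wz], ...]. A call has 1 to 10 rows; each row is the pose to reach, as a shift and turn from the pose commanded when the call began, along the tool's axes at that moment; what a row does not reach only later rows make up. A row lasts 1/10 s, in which the tool goes at most 50 mm and 8.59 degrees, less where a joint would pass 70% of its speed; a pose out of reach is approached as far as the arm can. A call with a gripper value outside its range is refused whole. The fingers move at their own pace and stop on an object; "force" is the grip in N (left out, the last holds). Time passes only in rows, so rows that repeat a pose let the fingers close. It gives the time, the measured TCP pose, the force, the opening and the grip force at its end, in the units of the state.
- bot.observe(): the state, without advancing time (a new reading comes with each control period).
- bot.grab_frame(name): name is "scene" or "top" or "wrist"; returns a dict with "frame" (480x640x3 uint8, blue, green, red), "mtx" (3x3 intrinsics, pixels), "R" (3x3) and "t" (3): a world point X has camera coordinates R X + t; the wrist camera has in their place "T_tool_cam" (4x4, takes a point from camera to tool coordinates, whose origin is the TCP and whose axes are the flange's). Camera axes: x right, y down, z forward; pixel columns grow to the right and rows downward; lengths in m; the calibration is good to about 2 mm. A picture is of the moment at which its call begins: read the wrist's pose just before it. There is no depth.
- bot.job_done(): hands the job in; it is judged then, once.
The state is a dict: "clock": time; "qpos": joint angles; "qd": joint speeds; "joint_efforts": joint torques, N m; "position": TCP position; "tool_rot": TCP orientation; "force": force on the tool from outside, world axes, zero at the start; "moment": the same for the moment, N m; "grip_width": finger opening in m; "finger_force": force on a finger pad.
Only numpy, scipy, OpenCV 4.12 (cv2) and the standard library are available. Lean on these libraries where they do the work, as an engineer would, in place of code of your own. Each camera call takes 0.05 s, during which the arm holds its last target. There are 200 camera calls.

TASK

Slide the big loose casting ring along the bench, without lifting it off the bench or tipping it over, into whichever bay of the two-bay ring rack is empty, fully home against the back wall; the swinging keeper bar may stand in the way. Then swing the keeper bar fully across the mouth of the bay you have just filled. Leave the ring that is already racked and the other things on the bench where they are.

Things in the scene. Friction and masses are not known exactly. Their poses are not given: they have to be found in the camera images.
- ring: the loose casting ring to be racked: open-ended steel tube standing on the bench, 62 mm outside diameter, a bore of about 55 mm right through (wall about 3.5 mm), 60 mm high, about 0.2 kg; origin at the centre of its foot. The largest loose ring outside the rack.
- racked_ring: an identical casting ring, already standing in one of the rack's two bays (left or right, it varies); stays there; origin at the centre of its foot
- rack: fixed two-bay ring rack of plain aluminium, E-shaped from above: back wall, outer walls and divider 24 mm high, no floor or roof; bays 70 mm wide, open at the front. Origin on the bench midway between the bays' home points; x points into the bays (back wall at x = 32 mm), y to the left looking in, z up. Outer faces at y = +-88 mm, lips flare to x = -56, y = +-95 mm; divider 12 mm thick
- bay_left (a point): on the bench, where the centre of a ring stands when it is fully home in the left bay (rack x = 0, y = +41 mm; 1 mm short of touching the back wall); axes as the rack's
- bay_right (a point): the same for the right bay (rack x = 0, y = -41 mm)
- pivot (a point): the keeper bar's vertical pivot axis, in front of the divider (rack x = -46 mm, y = 0), 25 mm above the bench
- keeper (a joint): angle of the keeper, a steel bar 74 mm long from the pivot, 12 mm wide, 20 to 31 mm above the bench. 0 = points straight out of the rack (rack -x), both bays open; +1.57 (stop) = fully across the left bay's mouth; -1.57 (stop) = fully across the right bay's. Swings with slight friction (under 1 N at the pin), stays where left; starts between -0.8 and +0.9
- keeper_pin (a point): middle of the upright round pin near the keeper bar's free end, 66 mm from the pivot: 12 mm thick, from the bar up to 67 mm above the bench; this point is 50 mm above the bench
- small_ring: bystander: a smaller casting ring, 42 mm diameter, 50 mm high; origin at the centre of its foot
- oil_jar: bystander: small round jar with lid, 39 mm diameter, 76 mm high; origin at the centre of its foot
- tweezers: bystander: steel tweezers lying flat, 128x14x9 mm; origin at the middle of their underside, x along their length
Mind the look-alikes: they are no part of the job. What is shaped like the racked_ring but blue or green is not meant.

How it is judged:
On the way:
1. the loose ring stands fully home in the empty bay (((x of ring in the frame of bay_left above -0.006 m and y of ring in the frame of bay_left between -0.008 and 0.008 m) or (x of ring in the frame of bay_right above -0.006 m and y of ring in the frame of bay_right between -0.008 and 0.008 m))), for 0.2 s.
At the end, for the whole second after the job is handed in: The loose ring stands upright and at rest in the bay that was empty, at most 6 mm short of its home point and 8 mm aside; the keeper bar is across that bay within 0.15 rad of its stop; the ring already racked stands upright within 15 mm of its start (((x of ring in the frame of bay_left above -0.006 m and y of ring in the frame of bay_left between -0.008 and 0.008 m and value of joint keeper above 1.42 rad) or (x of ring in the frame of bay_right above -0.006 m and y of ring in the frame of bay_right between -0.008 and 0.008 m and value of joint keeper below -1.42 rad)) and height (world z) of ring below 0.006 m and angle between each of ring, racked_ring's own z axis and vertical below 0.08 rad and linear speed of ring below 0.02 m/s and distance of racked_ring from where it was at the start of the episode below 0.015 m); the robot touches nothing.
It fails at once if the ring being racked is lifted more than 15 mm off the bench (height (world z) of ring above 0.015 m).
It fails at once if the ring being racked is tipped over (leans more than 0.5 rad) (angle between ring's own z axis and vertical above 0.5 rad).
It fails at once if the ring already racked is shifted more than 20 mm (distance of racked_ring from where it was at the start of the episode above 0.02 m).
It fails at once if the small ring, the oil jar or the tweezers moved more than 30 mm (distance of any of small_ring, oil_jar, tweezers from where it was at the start of the episode above 0.03 m).
It also fails if it takes over 70 s, if anything falls off the work surface, if the arm or the gripper's body presses on something with over 40 N, if the wrist force passes 120 N, or if a joint passes its speed limit or range.

## Working session

There is one attempt and no reset: what is moved stays moved. The work goes in short steps, Python scripts to look and compute and a tool call to move; the robot and the scene stay as the last step left them, time stands still between calls to the robot, and variables do not carry over. Pictures are saved under pics/ and viewed, at most 10 in all, crops included, and the job is handed in when it is done.

Besides the shell and the picture viewer there is one more tool, called by a JSON object that holds its "api" and its "payload", one argument or row to a line. servo_tool: Moves the arm, as the interface text tells. Its arguments: {"type":"object","properties":{"plan":{"type":"array","items":{"type":"array","items":{"type":"number"}}},"force":{"type":"number"}},"required":["plan"]}

```bash
mkdir -p pics; python3 - <<'E'
from workcell import bot
import cv2,json
s=bot.observe();print({k:s[k] for k in("clock","position","tool_rot","force","grip_width")})
for n in("top","scene"):
    f=bot.grab_frame(n);cv2.imwrite(f"pics/{n}0.png",f["frame"])
    print(n,f["mtx"],f["R"],f["t"])
E
```

```text
{'clock': 0.0, 'position': array([ 0.19813252, -0.5924197 ,  0.23072646]), 'tool_rot': array([-3.14046146e+00,  3.29660233e-05,  3.22733697e-01]), 'force': array([-0.07031376,  0.76165321, -0.02059541]), 'grip_width': 0.0853754816097264}
top [[604.60343776   0.         332.39527692]
 [  0.         604.60343776 239.8474098 ]
 [  0.           0.           1.        ]] [[-2.27457906e-03 -9.99820536e-01  1.88075255e-02]
 [-9.92042305e-01 -1.11501596e-04 -1.25904933e-01]
 [ 1.25884434e-01 -1.89442417e-02 -9.91864015e-01]] [0.08120868 0.55375379 1.4708674 ]
scene [[454.63086141   0.         321.93907683]
 [  0.         454.63086141 242.07455331]
 [  0.           0.           1.        ]] [[-0.81311044 -0.58198479  0.01204638]
 [-0.36389507  0.49203991 -0.79087111]
 [ 0.45434765 -0.64744918 -0.61186418]] [0.5214412  0.21777676 0.71195869]
```

View pics/top0.png

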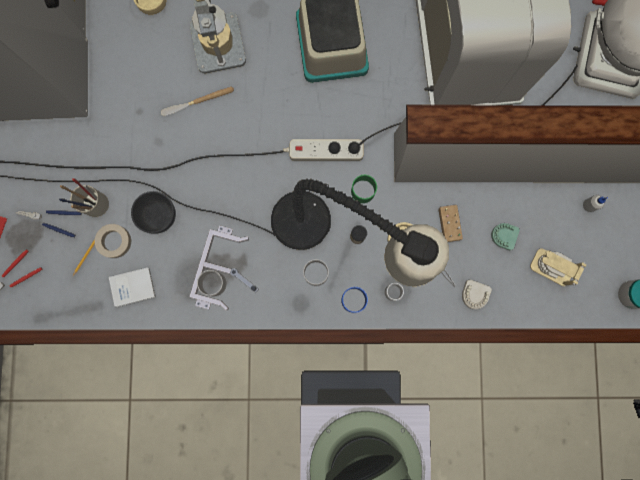

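View pics/scene0.png

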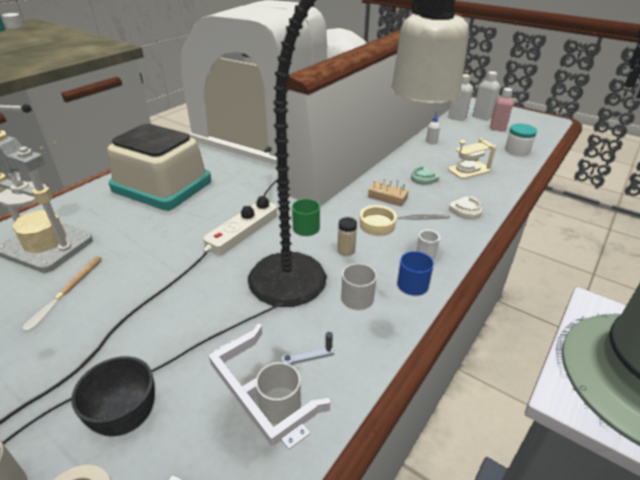

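The top view shows the rack at about (215,268), its mouth facing right (world −y). The racked ring is at (212,282) in the left bay, and the keeper pin is near (252,288). The loose ring is at (316,272), the blue look-alike at (354,299), the small ring at (395,292) and the jar at (358,234). The lamp base is at (300,220). I'll zoom in on the rack area to measure it.

```bash
cat > h.py <<'E'
import numpy as np,cv2
def ray(f,uv,z):
    d=f["R"].T@np.linalg.solve(f["mtx"],[uv[0],uv[1],1.]); c=-f["R"].T@f["t"]
    return c+d*(z-c[2])/d[2]
def tri(fs,uvs):
    A=[];b=[]
    for f,uv in zip(fs,uvs):
        d=f["R"].T@np.linalg.solve(f["mtx"],[uv[0],uv[1],1.]);d/=np.linalg.norm(d);c=-f["R"].T@f["t"]
        P=np.eye(3)-np.outer(d,d);A.append(P);b.append(P@c)
    return np.linalg.lstsq(np.vstack(A),np.hstack(b),rcond=None)[0]
E
python3 - <<'E'
from workcell import bot
import cv2,pickle
from h import *
T=bot.grab_frame("top");S=bot.grab_frame("scene");pickle.dump((T,S),open("f.pkl","wb"))
cv2.imwrite("pics/topc.png",cv2.resize(T["frame"][215:320,185:345],None,fx=5,fy=5,interpolation=cv2.INTER_CUBIC))
print("lamp neck top?",tri((T,S),((425,245),(430,50))))
for n,uv,z in(("lampbase",(300,220),.02),("small",(395,291),.05),("jar",(358,233),.076),("blue",(354,299),.06),("ring",(316,272),.06)): print(n,ray(T,uv,z))
E
```

```text
lamp neck top? [ 0.49502801 -0.08893058  0.39495138]
lampbase [0.60607769 0.16190667 0.02      ]
small [ 0.42595744 -0.07169398  0.05      ]
jar [0.56528756 0.01925924 0.076     ]
blue [0.40639625 0.02917667 0.06      ]
ring [0.47184867 0.12110642 0.06      ]
```

View pics/topc.png

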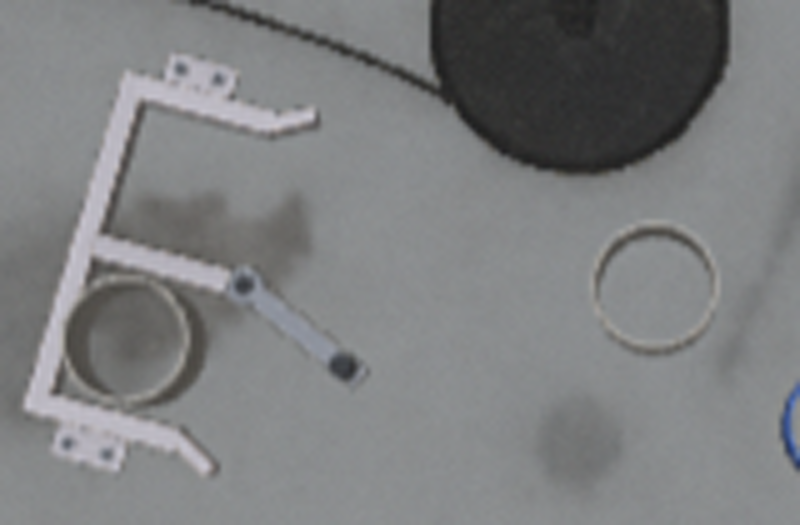

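The zoom (5x, offset 185,215) shows:
- **Rack:** back-wall corners at (127,75) and (27,408).
- **Keeper:** pivot at (244,286) and pin top at (347,366), so the bar leans toward the filled left bay.
- **Rings:** loose ring rim centre at (656,287), racked ring rim centre at (128,340).

The empty bay is the right one, on the far side.

```bash
python3 - <<'E'
import pickle
from h import *
T,S=pickle.load(open("f.pkl","rb"))
p=lambda x,y,z:ray(T,(185+(x+.5)/5-.5,215+(y+.5)/5-.5),z)
a=p(127,75,.024);b=p(27,408,.024);y=(b-a)[:2];print("len",np.linalg.norm(y));y/=np.linalg.norm(y)
x=np.array([y[1],-y[0]]);print("rack yaw deg",np.degrees(np.arctan2(x[1],x[0])),x,y)
piv=p(244,286,.031)[:2];pin=p(347,366,.067)[:2];print("piv",piv,"pin",pin,np.linalg.norm(pin-piv))
o1=piv+.046*x; d=pin-piv;print("keeper",np.arctan2(d@y,-d@x))
rr=p(128,340,.06)[:2];r=p(656,287,.06)[:2];o2=rr-.041*y
m=(a+b)[:2]/2;print("origins",o1,o2,"back mid rel o1",(m-o1)@x,(m-o1)@y)
for o in(o1,(o1+o2)/2):
    R=lambda q:((q-o)@x,(q-o)@y)
    print("bayR",o-.041*y,"ring in rack",R(r),"lamp",R(np.array([.606,.162])),"racked",R(rr))
print("ring",r)
# edges of ring in crop horizontally
for e in((593,287),(719,287),(656,221),(656,353)):print(p(*e,.06)[:2])
E
```

```text
len 0.17202258488657765
rack yaw deg 74.72889811097119 [0.26338653 0.96469038] [-0.96469038  0.26338653]
piv [0.47465089 0.32534396] pin [0.43342803 0.27004444] 0.06897362668144066
keeper 0.3740497511576984
origins [0.48676667 0.36971972] [0.4859934  0.36575358] back mid rel o1 0.04116119498510259 -0.00038497206424863996
bayR [0.52631897 0.35892087] ring in rack (np.float64(-0.2432954923661247), np.float64(-0.05096266376038636)) lamp (np.float64(-0.1689807619410342), np.float64(-0.16973382540269608)) racked (np.float64(-0.004029766103208348), np.float64(0.04070133245907057))
bayR [0.52593234 0.3569378 ] ring in rack (np.float64(-0.24128060931452056), np.float64(-0.05081332998992162)) lamp (np.float64(-0.16696587888943007), np.float64(-0.16958449163223133)) racked (np.float64(-0.0020148830516042195), np.float64(0.040850666229535315))
ring [0.4718491  0.12159202]
[0.47187654 0.1521723 ]
[0.47182165 0.09098773]
[0.50403819 0.12163001]
[0.43983666 0.12155423]
```

Keeper is at +0.37 rad and clear of the right bay. Right-bay home is about (0.526, 0.358) and rack yaw is 74.7°. I'll retract and swing around inside the lampshade first.

{"api": "servo_tool", "payload": {
  "plan": [
    [8.5, 0, -5, 0, 0, 0, 0],
    [8.5, 0, -10, 0, 0, 0, 0],
    [8.5, 0, -15, 0, 0, 0, -8],
    [8.5, 0, -20, 0, 0, 0, -16],
    [8.5, 0, -24.5, 0, 0, 0, -24],
    [8.5, 0, -28.5, 0, 0, 0, -32],
    [8.5, 4, -29, 0, 0, 0, -40],
    [8.5, 8, -29.5, 0, 0, 0, -48],
    [8.5, 12, -31, 0, 0, 0, -56],
    [8.5, 15, -32, 0, 0, 0, -64]
  ]
}}

```text
clock: 1.2
position: [0.2405, -0.2401, 0.2315]
tool_rot: [3.141, 0.0, 1.447]
force: [-0.4, -1.3, 0.3]
grip_width: 0.0849
finger_force: 0.0
```

{"api": "servo_tool", "payload": {
  "plan": [
    [8.5, 4, 2.5, 0, 0, 0, -8],
    [8.5, 8.5, 5, 0, 0, 0, -16],
    [8.5, 13, 6.5, 0, 0, 0, -24],
    [8.5, 18, 7, 0, 0, 0, -32],
    [8.5, 23, 7, 0, 0, 0, -40],
    [8.5, 28, 6.5, 0, 0, 0, -48],
    [8.5, 32, 5, 0, 0, 0, -56],
    [8.5, 36, 3, 0, 0, 0, -64],
    [8.5, 38.5, 2, 0, 0, 0, -72.5],
    [8.5, 38.5, 2, 0, 0, 0, -81]
  ]
}}

```text
clock: 2.2
position: [0.3083, 0.1404, 0.2316]
tool_rot: [3.14, 0.001, 2.864]
force: [0.9, -0.4, 0.1]
grip_width: 0.0851
finger_force: 0.0
```

{"api": "servo_tool", "payload": {
  "plan": [
    [8.5, -5, 0.8, 0, 0, 0, -0.6],
    [8.5, -10, 1.6, 0, 0, 0, -0.6],
    [8.5, -14, 2.4, 2, 0, 0, -0.6],
    [8.5, -16.3, 2.7, 6, 0, 0, -0.6],
    [8.5, -16.3, 2.7, 10, 0, 0, -0.6],
    [8.5, -16.3, 2.7, 13, 0, 0, -0.6],
    [8.5, -16.3, 2.7, 13, 0, 0, -0.6]
  ]
}}

```text
clock: 2.9
position: [0.4711, 0.1166, 0.0984]
tool_rot: [-3.139, -0.005, 2.865]
force: [0.1, 1.5, 1.1]
grip_width: 0.0851
finger_force: 0.0
```

```bash
python3 - <<'E'
from workcell import bot
import cv2
s=bot.observe();f=bot.grab_frame("wrist");cv2.imwrite("pics/w1.png",f["frame"]);print(s["qpos"],f["T_tool_cam"],f["mtx"][0])
E
```

```text
[ 0.18810258  0.60738025 -0.73793758  2.03999524  0.61080082  0.72984775
  0.35738716] [[ 1.24020416e-03 -9.45756513e-01 -3.24873944e-01  8.44501238e-02]
 [ 9.99999221e-01  1.21833034e-03  2.70749135e-04 -1.22439406e-03]
 [ 1.39741024e-04 -3.24874027e-01  9.45757288e-01 -1.42797135e-01]
 [ 0.00000000e+00  0.00000000e+00  0.00000000e+00  1.00000000e+00]] [417.94340512   0.         318.80072192]
```

View pics/w1.png

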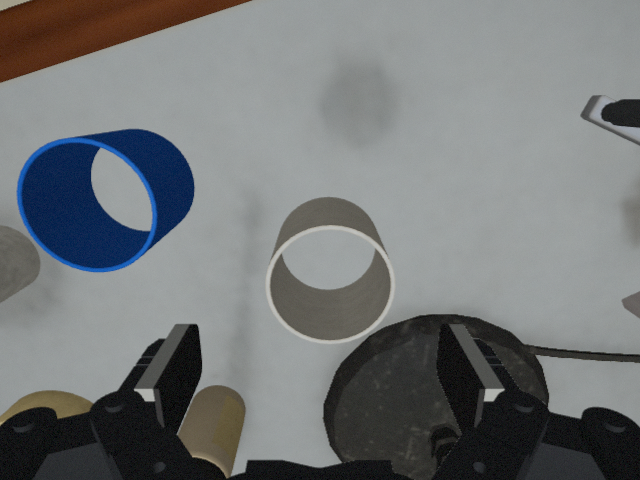

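The wrist view shows the ring rim centred at (331,284), about 0 mm in tool x and +5 mm in tool y. That matches the top-view estimate. Descending.

{"api": "servo_tool", "payload": {
  "plan": [
    [8.5, 0, 0, 2, 0, 0, 0],
    [8.5, 0, 0, 5, 0, 0, 0],
    [8.5, 0, 0, 7.4, 0, 0, 0],
    [8.5, 0, 0, 7.4, 0, 0, 0],
    [8.5, 0, 0, 7.4, 0, 0, 0]
  ]
}}

```text
clock: 3.45
position: [0.4739, 0.1173, 0.0291]
tool_rot: [3.141, 0.001, 2.864]
force: [-0.1, 0.4, 0.6]
grip_width: 0.085
finger_force: 0.0
```

{"api": "servo_tool", "payload": {
  "plan": [
    [8.5, 0.3, 0.3, 0.4, 0, 0, -0.6],
    [8.5, 0.3, 0.3, 0.4, 0, 0, -0.6],
    [6.5, 0.3, 0.3, 0.4, 0, 0, -0.6],
    [6.0, 0.3, 0.3, 0.4, 0, 0, -0.6],
    [5.8, 0.3, 0.3, 0.4, 0, 0, -0.6],
    [5.8, 0.3, 0.3, 0.4, 0, 0, -0.6],
    [5.8, 0.3, 0.3, 0.4, 0, 0, -0.6],
    [5.8, 0.3, 0.3, 0.4, 0, 0, -0.6]
  ],
  "force": 25
}}

```text
clock: 4.25
position: [0.4713, 0.1207, 0.0239]
tool_rot: [3.142, 0.001, 2.874]
force: [-1.1, -0.4, 10.5]
grip_width: 0.0612
finger_force: 24.6
```

{"api": "servo_tool", "payload": {
  "plan": [
    [5.8, 0.1, 1, -0.1, 0, 0, 0],
    [5.8, 0.3, 3, -0.1, 0, 0, 0],
    [5.8, 0.5, 5, -0.1, 0, 0, 0],
    [5.8, 0.8, 7.5, -0.1, 0, 0, 0],
    [5.8, 1, 10, -0.1, 0, 0, 0],
    [5.8, 1, 12, -0.1, 0, 0, 0],
    [5.8, 1, 14, -0.1, 0, 0, 0],
    [5.8, 1, 15, -0.1, 0, 0, 0],
    [5.8, 1, 15, -0.1, 0, 0, 0],
    [5.8, 1, 15, -0.1, 0, 0, 0]
  ]
}}

```text
clock: 5.25
position: [0.5007, 0.2672, 0.0241]
tool_rot: [-3.141, -0.0, 2.874]
force: [0.8, -0.0, -2.6]
grip_width: 0.0608
finger_force: 28.1
```

```bash
python3 - <<'E'
from workcell import bot
import cv2
s=bot.observe();print(s["position"],s["force"],s["qpos"])
f=bot.grab_frame("scene");cv2.imwrite("pics/s1.png",cv2.resize(f["frame"][260:480,170:450],None,fx=2.6,fy=2.6))
E
```

```text
[0.50073242 0.26719957 0.02414383] [ 7.82848566e-01 -2.32738990e-03 -2.57710076e+00] [-0.1529019   0.80932766 -0.63655098  1.86074943  0.71555994  0.71584144
  0.0980619 ]
```

View pics/s1.png

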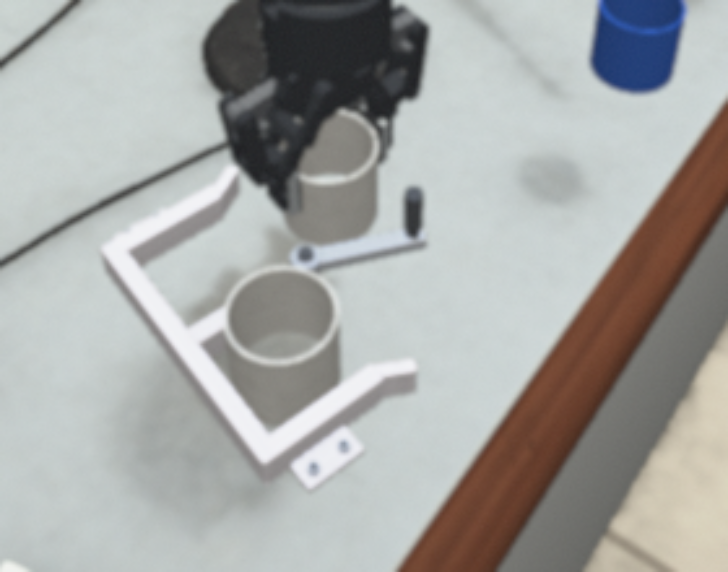

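{"api": "servo_tool", "payload": {
  "plan": [
    [5.8, 0, 1.5, 0, 0, 0, 0],
    [5.8, 0, 3, 0, 0, 0, 0],
    [5.8, 0, 4.5, 0, 0, 0, 0],
    [5.8, 0, 6, 0, 0, 0, 0],
    [5.8, 0, 7, 0, 0, 0, 0],
    [5.8, 0, 8, 0, 0, 0, 0],
    [5.8, 0, 8.6, 0, 0, 0, 0],
    [5.8, 0, 9, 0, 0, 0, 0],
    [5.8, 0, 9, 0, 0, 0, 0]
  ]
}}

```text
clock: 6.2
position: [0.5247, 0.3551, 0.0243]
tool_rot: [3.141, -0.0, 2.875]
force: [-1.1, -1.0, -2.5]
grip_width: 0.0609
finger_force: 28.1
```

Free so far. Now I'll creep onto the back wall.

{"api": "servo_tool", "payload": {
  "plan": [
    [5.8, 0, 0.2, 0, 0, 0, 0],
    [5.8, 0, 0.3, 0, 0, 0, 0],
    [5.8, 0, 0.4, 0, 0, 0, 0],
    [5.8, 0, 0.5, 0, 0, 0, 0],
    [5.8, 0, 0.6, 0, 0, 0, 0],
    [5.8, 0, 0.6, 0, 0, 0, 0]
  ]
}}

```text
clock: 6.8
position: [0.5261, 0.3592, 0.0241]
tool_rot: [-3.139, -0.0, 2.874]
force: [-2.4, -8.5, 3.5]
grip_width: 0.0609
finger_force: 28.6
```

{"api": "servo_tool", "payload": {
  "plan": [
    [8.5, 0, 0, 0, 0, 0, 0],
    [8.5, 0, 0, 0, 0, 0, 0],
    [8.5, 0, 0, 0, 0, 0, 0],
    [8.5, 0, 0, 0, 0, 0, 0],
    [8.5, 0, 0, -1, 0, 0, 0],
    [8.5, 0, 0, -4, 0, 0, 0],
    [8.5, 0, 0, -8, 0, 0, 0],
    [8.5, 0, 0, -10, 0, 0, 0],
    [8.5, 0, 0, -10, 0, 0, 0]
  ]
}}

```text
clock: 7.7
position: [0.5274, 0.3617, 0.1282]
tool_rot: [3.138, 0.003, 2.874]
force: [0.3, 0.7, 0.6]
grip_width: 0.0849
finger_force: 0.0
```

```bash
python3 - <<'E'
from workcell import bot
import cv2
s=bot.observe();print(s["position"],s["force"])
f=bot.grab_frame("scene");a=cv2.resize(f["frame"][260:480,170:450],(509,400))
t=bot.grab_frame("top");b=cv2.resize(t["frame"][215:320,185:345],(609,400))
f=bot.grab_frame("wrist");c=f["frame"]
c=cv2.resize(c,(509,382));cv2.imwrite("pics/s2.png",cv2.resize(__import__("numpy").vstack([a,c]),None,fx=.75,fy=.75))
E
```

```text
[0.52740244 0.36170618 0.12816889] [0.32474374 0.71819984 0.5607705 ]
```

View pics/s2.png

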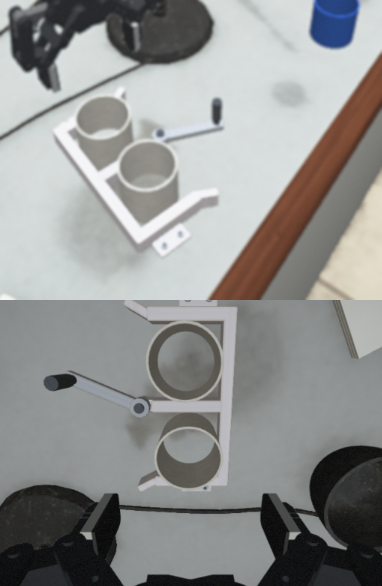

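The loose ring is home in the right bay and the racked ring hasn't moved. Next I'll turn 90° and move over the keeper pin.

{"api": "servo_tool", "payload": {
  "plan": [
    [6, 1, -2, 0, 0, 0, 8],
    [5, 2, -4, 0, 0, 0, 16],
    [4, 3, -6, 0, 0, 0, 24],
    [4, 4, -8, 0, 0, 0, 32],
    [4, 5, -9.5, 0, 0, 0, 40],
    [4, 6, -10.5, 0, 0, 0, 48],
    [4, 6.6, -11.2, 0, 0, 0, 56],
    [4, 6.6, -11.2, 0, 0, 0, 64],
    [4, 6.6, -11.2, 0, 0, 0, 72],
    [4, 6.6, -11.2, 0, 0, 0, 80]
  ]
}}

```text
clock: 8.85
position: [0.4326, 0.2697, 0.1236]
tool_rot: [-3.14, 0.001, 1.472]
force: [-1.0, -0.0, 0.0]
grip_width: 0.0398
finger_force: 0.0
```

{"api": "servo_tool", "payload": {
  "plan": [
    [4, 0, 0, 0, 0, 0, 8],
    [4, 0, 0, 0, 0, 0, 10],
    [4, 0, 0, 0, 0, 0, 10],
    [4, 0, 0, 0, 0, 0, 10]
  ]
}}

```text
clock: 9.25
position: [0.4329, 0.27, 0.124]
tool_rot: [-3.141, 0.0, 1.307]
force: [-0.3, -0.6, 0.6]
grip_width: 0.0399
finger_force: 0.0
```

```bash
python3 - <<'E'
from workcell import bot
import cv2
s=bot.observe();print(s["position"],s["tool_rot"],s["force"],s["qpos"])
cv2.imwrite("pics/w2.png",bot.grab_frame("wrist")["frame"])
E
```

```text
[0.43289801 0.26995364 0.12402929] [-3.14116976e+00  4.10139618e-04  1.30706955e+00] [-0.26184726 -0.64056923  0.59937509] [-0.39641074  0.51425878 -0.36703733  1.9801546   0.27869955  0.6960376
 -1.19940483]
```

View pics/w2.png

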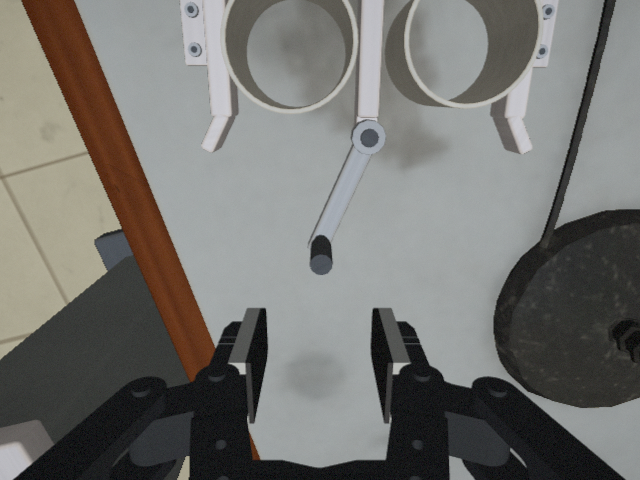

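The pin top is at (321,264), midway between the fingers and about 3 mm ahead in tool x. Descend and grip it.

{"api": "servo_tool", "payload": {
  "plan": [
    [4, 0.2, 0, 4, 0, 0, 0],
    [4, 0.2, 0, 7, 0, 0, 0],
    [4, 0.2, 0, 8.7, 0, 0, 0],
    [4, 0.2, 0, 8.7, 0, 0, 0],
    [2, 0.2, 0, 8.7, 0, 0, 0],
    [1, 0.2, 0, 8.7, 0, 0, 0],
    [1, 0.2, 0, 8.7, 0, 0, 0],
    [1, 0.2, 0, 8.7, 0, 0, 0],
    [1, 0.2, 0, 8.7, 0, 0, 0],
    [1, 0.2, 0, 8.7, 0, 0, 0]
  ],
  "force": 20
}}

```text
clock: 10.3
position: [0.4341, 0.2722, 0.0382]
tool_rot: [3.141, -0.001, 1.304]
force: [-0.4, -0.0, 8.6]
grip_width: 0.0114
finger_force: 20.4
```

{"api": "servo_tool", "payload": {
  "plan": [
    [1, -0.3, 1.1, -0.1, 0, 0, 0],
    [1, -0.5, 2.4, -0.1, 0, 0, 0],
    [1, -0.3, 3.7, -0.1, 0, 0, 0],
    [1, 0.1, 5, -0.1, 0, 0, 0],
    [1, 0.7, 6.1, -0.1, 0, 0, 0],
    [1, 1.5, 7.1, -0.1, 0, 0, 0],
    [1, 2.6, 8, -0.1, 0, 0, 0],
    [1, 3.8, 8.6, -0.1, 0, 0, 0],
    [1, 4.6, 8.8, -0.1, 0, 0, 0],
    [1, 4.6, 8.8, -0.1, 0, 0, 0]
  ]
}}

```text
clock: 11.3
position: [0.5327, 0.2931, 0.0387]
tool_rot: [3.139, -0.001, 1.303]
force: [7.1, -4.4, -1.4]
grip_width: 0.0108
finger_force: 21.0
```

{"api": "servo_tool", "payload": {
  "plan": [
    [1, 0.4, 0.2, 0, 0, 0, 0],
    [1, 0.8, 0.3, 0, 0, 0, 0],
    [1, 1.2, 0.3, 0, 0, 0, 0],
    [1, 1.5, 0.3, 0, 0, 0, 0],
    [1, 1.7, 0.3, 0, 0, 0, 0],
    [1, 1.8, 0.3, 0, 0, 0, 0],
    [1, 1.8, 0.3, 0, 0, 0, 0]
  ]
}}

```text
clock: 12.0
position: [0.54, 0.3095, 0.0387]
tool_rot: [3.139, -0.001, 1.303]
force: [10.4, -3.7, -2.6]
grip_width: 0.0115
finger_force: 19.6
```

{"api": "servo_tool", "payload": {
  "plan": [
    [1, 0.1, 0.1, 0, 0, 0, 0],
    [1, 0.2, 0.1, 0, 0, 0, 0],
    [1, 0.3, 0.1, 0, 0, 0, 0],
    [1, 0.3, 0.1, 0, 0, 0, 0]
  ]
}}

```text
clock: 12.4
position: [0.5409, 0.312, 0.0386]
tool_rot: [3.14, -0.0, 1.303]
force: [4.3, -4.5, 2.0]
grip_width: 0.0111
finger_force: 19.8
```

{"api": "servo_tool", "payload": {
  "plan": [
    [3, 0, 0, 0, 0, 0, 0],
    [3, 0, 0, 0, 0, 0, 0],
    [3, 0, 0, 0, 0, 0, 0],
    [3, 0, 0, -2, 0, 0, 0],
    [3, -1, 0, -6, 0, 0, 0],
    [3, -4, 0, -10, 0, 0, 0],
    [3, -7, -3, -12, 0, 0, 0],
    [3, -7, -3, -12, 0, 0, 0]
  ]
}}

```text
clock: 13.2
position: [0.4906, 0.2509, 0.161]
tool_rot: [3.14, -0.0, 1.303]
force: [0.8, 0.8, -0.3]
grip_width: 0.0301
finger_force: 0.0
```

```bash
python3 - <<'E'
from workcell import bot
import cv2,pickle
s=bot.observe();print(s["position"],s["force"])
f=bot.grab_frame("wrist");cv2.imwrite("pics/w3.png",f["frame"])
T=bot.grab_frame("top");S=bot.grab_frame("scene");pickle.dump((s,f,T,S),open("g.pkl","wb"))
E
```

```text
[0.49056902 0.25089531 0.16104322] [ 0.78494504  0.80478661 -0.33563488]
```

View pics/w3.png

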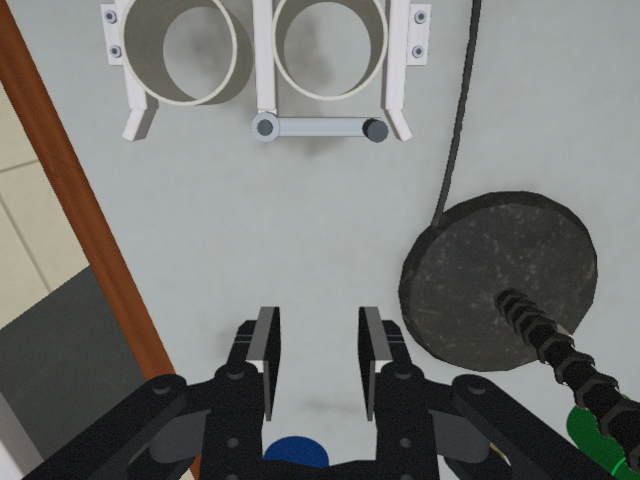

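The keeper bar lies square across the right bay, from pivot (265,126) to pin (376,130). From this view the ring is at about rack (+1, −40) mm, so it's home. Nothing is touching the robot, so I'm handing in.

```bash
python3 -c "
from workcell import bot
print(bot.job_done())"
```

```text
the job is handed in; nothing more can be done
None
```

I slid the loose ring fully home in the empty right bay, swung the keeper bar across its mouth to the stop, and handed the job in; the hand-in returned no verdict.

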